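# Plug the mouth of the shut-down glassworking burner

## Task

The flared bench burner is cold and its mouth points up: close it with its dust plug, the flanged one with the knob, so that no glass chips fall in. Lift the plug out of its wooden block, guide its stem into the mouth while holding it (do not just drop it from above), and leave it standing there upright and fully home, with the flange covering the rim. Leave the reamer and the glass jar where they are.

Things in the scene. Friction and masses are not known exactly. Their poses are not given: they have to be found in the camera images.
- plug: Aluminium dust plug, upright in one of two identical fixed wooden blocks (80 mm square, 55 high, hole 21 wide). Flange 88 mm across, 8 thick; above it a round knob 30 across, 45 high, to grip; below it a stem 16 across, 45 long, last 8 mm tapered. Origin: centre of the flange underside, z up (knob top at +53 mm, stem tip at -45); starts 55 mm above the bench. About 0.16 kg.
- burner: Fixed burner, iron base 116 mm across; brass nozzle points up, flares to a rim 76 across. Origin: centre of base underside, z up; rim 117 mm above. The funnel, 68 wide inside, narrows in 22 mm to a bore 29 wide, floor 57 below rim: room for the stem, plug origin at 117 when home. The other burner (plain tube 22 across, 105 high) is wrong; it may stand either side of it.
- reamer: Bystander: graphite reamer with a slim round wooden handle, no flange (brass collar 32 mm across), standing in the other wooden block; its handle's top is 143 mm above the bench. Origin at the underside of the collar, 55 mm above the bench.
- jar: Bystander: glass jar with a steel lid, 64 mm across, 90 mm high, standing on the bench. Origin at the centre of its underside.
There are look-alikes about, which are no part of the job. What is shaped like the burner but purple or red is not meant. Leave any blue or orange look-alike of the plug alone.

How it is judged (in metres and radians):
On the way:
1. the plug, held by the gripper, has its stem tip below the rim of the flared mouth (contact force between the fingers and plug above 0.5 N and horizontal distance between plug and burner below 0.03 m and z of plug in the frame of burner below 0.16 m), for 0.1 s.
At the end, for the whole second after the job is handed in: The plug stands in the flared burner's mouth, released and at rest: upright within 0.1 rad, its axis within 10 mm of the burner's, its flange down on the rim (origin 110 to 122 mm above the burner's origin) (horizontal distance between plug and burner below 0.01 m and z of plug in the frame of burner between 0.11 and 0.122 m and angle between plug's own z axis and vertical below 0.1 rad and linear speed of plug below 0.02 m/s); the robot touches nothing.
It fails at once if the reamer is moved more than 30 mm (distance of reamer from where it was at the start of the episode above 0.03 m).
It fails at once if the jar is moved more than 30 mm (distance of jar from where it was at the start of the episode above 0.03 m).
It also fails if it takes over 38 s, if anything falls off the work surface, if the arm or the gripper's body presses on something with over 40 N, if the wrist force passes 120 N, or if a joint passes its speed limit or range.

## Robot

A 6-joint arm with a two-finger parallel gripper is mounted at the origin on the work surface. World frame = base frame: x ahead of the robot, y to its left, z up, the work surface at z = 0. Lengths are in mm, angles in rad, forces in N, time in s.
With the tool pointing down it reaches from about 325 to 925 mm from the base axis. Payload 3.1 kg.
Tool frame: the origin (TCP) lies at the very end of the fingers, on their centre line; the grasp point (between the pads) lies ctrl.grasp_offset behind it (ctrl.grasp_offset is the distance from the TCP to the grasp point, in mm); x points along the fingers, z is the direction in which the jaws open and shut, and the axes are right-handed (so a half turn about x gives the same grasp; the last joint's range is limited). The gripper opens to 85 mm and grips with 20 to 120 N. Pads are 22 mm wide; open, the fingers measure 114 mm over their backs; the gripper's body (76 mm by 85 mm) begins 54 mm behind the grasp point. The pads swing forward as they close: fully open they stand 13 mm farther back than shut.
Start: joints at [1.128, 0.217, 1.613, -0, 1.311, -0.112], TCP at [202.982, 591.133, 231.3] pointing down, gripper open.
Joint ranges: [-2.75, 2.75], [-0.78, 2.1], [0.31, 2.55], [-1.13, 4.27], [0.13, 2.63], [-2.58, 2.58]. Speed limits (rad/s): [2.79, 2.79, 3.14, 3.14, 3.14, 3.14].

## Interface

Orientations are given as a 3x3 rotation matrix whose columns are the frame's x, y, z axes.
In Python, from station import ctrl gives the robot as it stands. Calls block until the motion is done:
- ctrl.reach(position, orientation): joint-space move of the TCP to a pose.
- ctrl.movel(position, rot=None, vel=150, until_force=None): straight line of the TCP; rot=None keeps the orientation; vel is the mean speed in mm/s. With until_force (N) it stops when the force on the tool has changed by that much, and returns True; else False.
- ctrl.set_joints(angles): joint-space move.
- ctrl.gripper_to(opening, strength=None): finger opening in mm; strength is the grip in N (None keeps the last); returns when the fingers have stopped.
- ctrl.hold(seconds).
- ctrl.inverse_kinematics(position, orientation): joint angles nearest the present ones, or None.
- ctrl.state(): the state.
- ctrl.snapshot(name): name is "side" or "top" or "wrist"; returns the picture (420x560x3 uint8, blue, green, red); there is no depth.
- ctrl.calibration(name): a dict with "intrinsics" (3x3 intrinsics, pixels), "camera_from_world" (4x4, takes a point from world to camera coordinates). Camera axes: x right, y down, z forward; pixel columns grow to the right and rows downward; lengths in mm; the calibration is good to about 2 mm. The wrist camera is an equidistant fisheye: a pixel r from the principal point sees the ray r / f radians off the axis. A picture is of the moment at which its call begins: read the wrist's pose just before it. calibration takes no time and is no camera call; for the wrist camera it gives the pose at the moment of the call.
A pose or a line that the arm cannot do raises ctrl.IKError and nothing moves.
- ctrl.sign_off(): hands the job in, once; it reports no verdict.
Trained networks look in the newest picture that a camera, given by its name, has taken for a name from the list of things; names that differ only in an ending like _2 or _b are one class to them, and where a whole thing is asked for, a point or a joint stands for the part that bears it (a point fixed in the world has none). Each returns a list of dicts, best first, with "conf" (0 to 1); they miss things now and then, are a little off and sometimes report something else, mostly with a low value. They report only what shows in the picture. A call takes as long as a camera call. They do not tell look-alikes from the thing itself.
- ctrl.find_in(target, camera): "location" ([x, y, z] in mm, in world coordinates, good to about 4 mm: the middle of the surface that is visible of it).
- ctrl.cut_out(target, camera): "mask" (420x560 bool, what is visible of it).
- ctrl.landmark_of(target, camera): "location" ([x, y, z] in mm, in world coordinates, good to about 4 mm: a listed point, or the origin of a listed thing).
The state is a dict: "clock": time; "q": joint angles; "joint_vel": joint speeds; "tau": joint torques, N m; "eef_pos": TCP position; "tool_rot": TCP orientation; "contact_force": force on the tool from outside, world axes, zero at the start; "wrist_torque": the same for the moment, N m; "finger_gap": finger opening in mm.
Only numpy, scipy, OpenCV 4.12 (cv2) and the standard library are available. Lean on these libraries where they do the work, as an engineer would, in place of code of your own. Each camera call takes 0.05 s, during which the arm holds its last target. There are 200 camera calls.

## Working session

There is one attempt and no reset: what is moved stays moved. The work goes in short steps, each a Python script; the robot and the scene stay as the last script left them, time stands still between calls to the robot, and variables do not carry over. Pictures are saved under pics/ and viewed, about 8 in all and at most 12, crops included, and the job is handed in when it is done.

```bash
mkdir -p pics; ls; python3 - <<'E'
from station import ctrl
import cv2
for n in("side","top"):
    im=ctrl.snapshot(n); cv2.imwrite(f"pics/{n}0.png",im)
    for t in("plug","burner","reamer","jar"):
        for f in(ctrl.find_in,ctrl.landmark_of):
            for d in f(t,n): print(n,t,f.__name__,round(d["conf"],2),[round(x) for x in d["location"]])
print(ctrl.state()["clock"],ctrl.grasp_offset)
E
```

```text
pics
side plug call 0.89 [369, -296, 53]
side plug call 0.83 [494, -406, 53]
side plug call 0.72 [520, -251, 62]
side plug call 0.79 [498, -401, 49]
side plug call 0.71 [530, -242, 54]
side plug call 0.61 [372, -285, 45]
side burner call 0.93 [518, 106, 25]
side burner call 0.87 [688, 210, 28]
side burner call 0.84 [324, 106, 27]
side burner call 0.92 [329, 118, -2]
side burner call 0.72 [698, 216, 1]
side burner call 0.62 [528, 117, -2]
side reamer call 0.66 [537, -91, 103]
side reamer call 0.67 [539, -86, 56]
side jar call 0.75 [691, -205, 66]
side jar call 0.83 [710, -195, -1]
top plug call 0.81 [496, -394, 54]
top plug call 0.76 [371, -289, 49]
top plug call 0.69 [525, -239, 63]
top plug call 0.61 [502, -402, 44]
top plug call 0.56 [372, -292, 40]
top plug call 0.55 [528, -244, 52]
top burner call 0.71 [683, 208, 27]
top burner call 0.64 [324, 104, 26]
top burner call 0.55 [513, 114, 26]
top burner call 0.91 [692, 216, -2]
top burner call 0.89 [326, 116, 2]
top burner call 0.83 [523, 117, 0]
top reamer call 0.57 [525, -237, 64]
top reamer call 0.53 [534, -80, 110]
top reamer call 0.45 [540, -85, 52]
top reamer call 0.35 [704, -199, 0]
top jar call 0.75 [707, -196, 2]
0.9 18.700000000000003
```

View pics/side0.png

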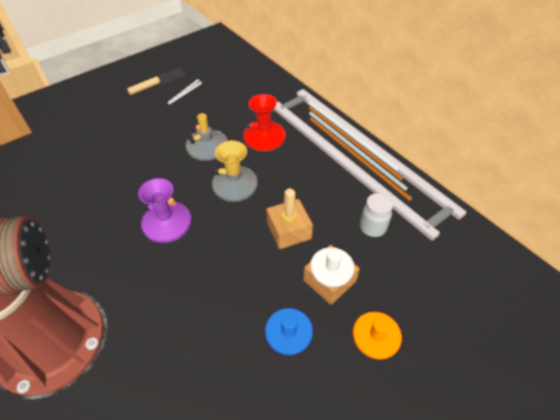

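View pics/top0.png

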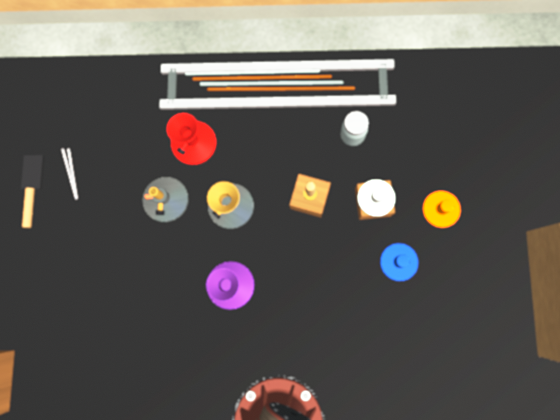

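Candidates:
- **Plug:** white/silver flanged one in the block, side (333,266), top (377,198). Blue (289,330) and orange (378,334) are look-alikes; the reamer stands in the other block at (290,205).
- **Burner:** flared brass, side (231,170), top (224,198). Purple (160,205) and red (264,122) are look-alikes, and the plain tube (205,135) is the wrong burner.

I choose the silver plug and the flared brass burner, and check both in one close crop.

```bash
python3 - <<'E'
import cv2,numpy as np
s=cv2.imread("pics/side0.png");t=cv2.imread("pics/top0.png")
c=lambda im,u,v,r=33:cv2.resize(im[v-r:v+r,u-r:u+r],(396,290*396//396),interpolation=cv2.INTER_CUBIC)
c=lambda im,u,v,r=33:cv2.resize(im[v-r:v+r,u-r:u+r],(297,297),interpolation=cv2.INTER_CUBIC)
cv2.imwrite("pics/crop.png",np.vstack([np.hstack([c(s,333,266),c(s,231,170)]),np.hstack([c(t,377,198),c(t,224,198)])]))
E
```

```text
(no output)
```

View pics/crop.png

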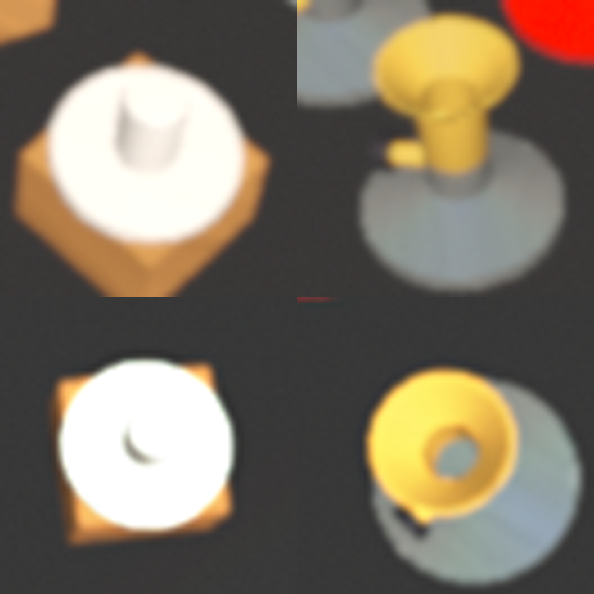

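The crop shows the silver flange with knob in the block: centre at side (332.4,266.8), top (376.4,197.7). The flared brass rim has its centre at side (231.3,151.9), top (223.2,197.4). Next I triangulate both, then look with the wrist camera from above the plug.

```bash
cat >h.py <<'E'
from station import ctrl
import cv2,numpy as np
np.set_printoptions(precision=1,suppress=True)
DOWN=lambda a:np.array([[0,-np.sin(a),np.cos(a)],[0,np.cos(a),np.sin(a)],[-1,0,0.]])  # jaw z along angle a
DOWN=lambda a:np.column_stack([[0,0,-1],np.cross([np.cos(a),np.sin(a),0],[0,0,-1]),[np.cos(a),np.sin(a),0]])
def tri(obs):  # obs: (calib, pixel, fisheye) -> point nearest the rays, miss
    A=np.zeros((3,3));b=np.zeros(3);L=[]
    for c,p,fe in obs:
        K=np.array(c["intrinsics"]);T=np.array(c["camera_from_world"]);m=np.linalg.inv(K)@[p[0],p[1],1]
        d=m.copy()
        if fe:
            r=np.hypot(m[0],m[1]);d=np.array([*(m[:2]/r*np.sin(r)),np.cos(r)])
        d=T[:3,:3].T@d;d/=np.linalg.norm(d);o=-T[:3,:3].T@T[:3,3]
        P=np.eye(3)-np.outer(d,d);A+=P;b+=P@o;L.append((o,P))
    x=np.linalg.solve(A,b);return x,[np.linalg.norm(P@(x-o)) for o,P in L]
E
python3 - <<'E'
from h import *
s,t=ctrl.calibration("side"),ctrl.calibration("top")
print("flange top",tri([(s,(332.4,266.8),0),(t,(376.4,197.7),0)]))
print("rim",tri([(s,(231.3,151.9),0),(t,(223.2,197.4),0)]))
print(ctrl.state()["tool_rot"])
for a in np.arange(-np.pi/2,np.pi/2+.1,np.pi/8): 
  print(round(a,2),[ctrl.inverse_kinematics(p,DOWN(a)) for p in([529,-243,69],[525,117,131])])
E
```

```text
flange top (array([ 528.9, -241.9,   59.7]), [np.float64(1.2000532826228303), np.float64(1.2000532826228607)])
rim (array([523.9, 120.2, 115.7]), [np.float64(0.8827943020876899), np.float64(0.8827943020876609)])
[[-0.  -0.9  0.3]
 [-0.   0.3  0.9]
 [-1.   0.  -0. ]]
-1.57 [array([-0.6,  0.3,  1.8, -0. ,  1. ,  1. ]), array([ 0.1,  0.1,  1.9, -0. ,  1.1,  1.7])]
-1.18 [array([-0.6,  0.3,  1.8, -0. ,  1. ,  0.6]), array([ 0.1,  0.1,  1.9, -0. ,  1.1,  1.3])]
-0.79 [array([-0.6,  0.3,  1.8, -0. ,  1. ,  0.2]), array([ 0.1,  0.1,  1.9, -0. ,  1.1,  0.9])]
-0.39 [array([-0.6,  0.3,  1.8, -0. ,  1. , -0.2]), array([ 0.1,  0.1,  1.9, -0. ,  1.1,  0.5])]
0.0 [array([-0.6,  0.3,  1.8, -0. ,  1. , -0.6]), array([ 0.1,  0.1,  1.9, -0. ,  1.1,  0.1])]
0.39 [array([-0.6,  0.3,  1.8, -0. ,  1. , -0.9]), array([ 0.1,  0.1,  1.9, -0. ,  1.1, -0.3])]
0.79 [array([-0.6,  0.3,  1.8, -0. ,  1. , -1.3]), array([ 0.1,  0.1,  1.9, -0. ,  1.1, -0.7])]
1.18 [array([-0.6,  0.3,  1.8, -0. ,  1. , -1.7]), array([ 0.1,  0.1,  1.9, -0. ,  1.1, -1.1])]
1.57 [array([-0.6,  0.3,  1.8, -0. ,  1. , -2.1]), array([ 0.1,  0.1,  1.9, -0. ,  1.1, -1.5])]
```

Both heights agree with the text (63 and 117). Next, wrist views over the burner and then the plug, each from two places.

```bash
python3 - <<'E'
from h import *
import pickle
R=DOWN(0);D={};ims=[]
for k,p in {"b1":(494,120,270),"b2":(554,120,270),"p1":(499,-242,230),"p2":(559,-242,230)}.items():
    (ctrl.reach if k[1]=="1" else ctrl.movel)(list(p),R)
    c=ctrl.calibration("wrist");im=ctrl.snapshot("wrist");D[k]=c;cv2.imwrite(f"pics/{k}.png",im);ims.append(im)
    t={"b":"burner","p":"plug"}[k[0]]
    for d in ctrl.landmark_of(t,"wrist"):print(k,round(d["conf"],2),np.array(d["location"]))
pickle.dump(D,open("cal.pkl","wb"))
cv2.imwrite("pics/wr.png",cv2.resize(np.vstack([np.hstack(ims[:2]),np.hstack(ims[2:])]),(800,600),interpolation=cv2.INTER_AREA))
print(ctrl.state()["clock"])
E
```

```text
b1 0.9 [520.8 120.    2.3]
b1 0.79 [322.5 117.8  -0.8]
b1 0.55 [691.3 219.    0.9]
b2 0.92 [522.9 119.3  -0.7]
b2 0.9 [323.5 116.7  -0.9]
p1 0.92 [ 502.2 -398.    45. ]
p1 0.92 [ 372.8 -289.6   42.8]
p1 0.9 [ 530.4 -243.4   55.1]
p2 0.89 [ 499.7 -396.7   45.9]
p2 0.7 [ 530.2 -240.1   57.3]
p2 0.56 [ 373.2 -289.5   45.1]
5.775
```

View pics/wr.png

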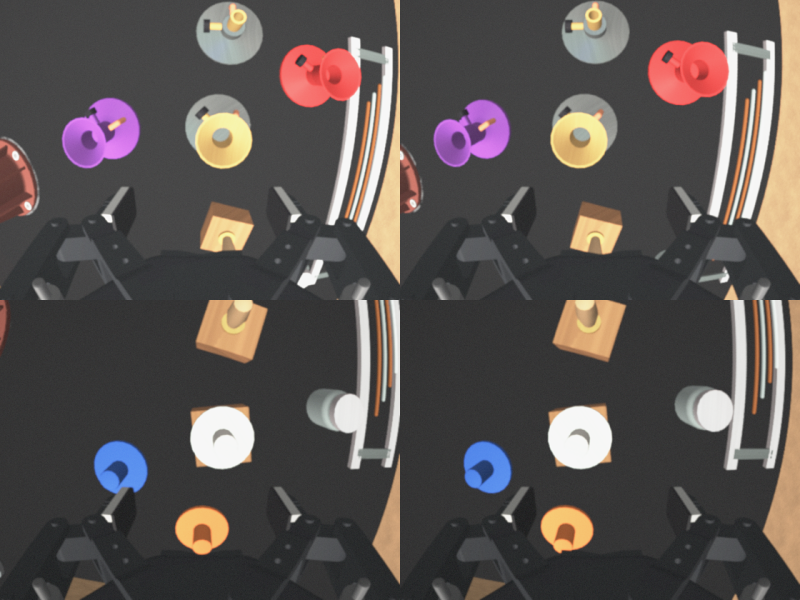

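The wrist views show the silver flange near (222,437)/(580,437) of the mosaic and the brass rim near (223,138)/(579,138), clear of everything else. I fit their outlines.

```bash
python3 - <<'E'
from h import *
import pickle
D=pickle.load(open("cal.pkl","rb"))
s={}
for k,uv in {"b1":(313,194),"b2":(250,194),"p1":(311,192),"p2":(252,192)}.items():
    im=cv2.imread(f"pics/{k}.png");h=cv2.cvtColor(im,cv2.COLOR_BGR2HSV)
    m=cv2.inRange(h,(18,60,120),(35,255,255)) if k[0]=="b" else cv2.inRange(h,(0,0,190),(180,40,255))
    m=cv2.morphologyEx(m,cv2.MORPH_OPEN,np.ones((5,5)))
    cs,_=cv2.findContours(m,cv2.RETR_EXTERNAL,cv2.CHAIN_APPROX_NONE)
    c=max(cs,key=lambda c:cv2.contourArea(c) if cv2.pointPolygonTest(cv2.convexHull(c),uv,False)>=0 else 0)
    e=cv2.fitEllipse(cv2.convexHull(c));print(k,np.array(e[0]),np.array(e[1]),cv2.boundingRect(c));s[k]=e[0]
for a in "bp": print(a,tri([(D[a+i],s[a+i],1) for i in "12"]))
E
```

```text
b1 [311.8 195.6] [80. 82.] (274, 158, 79, 79)
b2 [250.1 196. ] [79.3 80.6] (210, 157, 80, 79)
p1 [310.7 192.2] [87.  89.2] (267, 149, 89, 87)
p2 [251.6 192.1] [87.2 89.2] (208, 149, 89, 87)
b (array([523.1, 117.8, 108.5]), [np.float64(0.44979439509602853), np.float64(0.4497943950960797)])
p (array([ 528.8, -243.2,   56.2]), [np.float64(0.02519050560603176), np.float64(0.02519050560601254)])
```

```bash
python3 - <<'E'
from h import *
import pickle
D=pickle.load(open("cal.pkl","rb"));s,t=ctrl.calibration("side"),ctrl.calibration("top")
O={"b":[(s,(231.3,151.9),0),(t,(223.2,197.4),0),(D["b1"],(311.8,195.6),1),(D["b2"],(250.1,196),1)],
"p":[(s,(332.4,266.8),0),(t,(376.4,197.7),0),(D["p1"],(310.7,192.2),1),(D["p2"],(251.6,192.1),1)]}
for k,z in(("b",117),("p",63)):
    print(k,*tri(O[k]))
    for o in O[k]:  # each ray cut at the known height
        T=np.array(o[0]["camera_from_world"]);c=-T[:3,:3].T@T[:3,3]
        x,_=tri([o,({"intrinsics":np.eye(3),"camera_from_world":T},(1,1),0)]) if 0 else (None,None)
        K=np.array(o[0]["intrinsics"]);m=np.linalg.inv(K)@[*o[1],1]
        if o[2]: r=np.hypot(*m[:2]);m=np.array([*(m[:2]/r*np.sin(r)),np.cos(r)])
        d=T[:3,:3].T@m;print((c+d*(z-c[2])/d[2]),c)
E
```

```text
b [523.4 119.8 116.4] [np.float64(0.650922606926863), np.float64(1.208766762877468), np.float64(1.1496571858658235), np.float64(0.7397102043354308)]
[522.4 119.2 117. ] [ 167.2 -532.6  825.1]
[524.5 119.7 117. ] [ 311.6  -65.9 1184.9]
[522.2 120.3 117. ] [494.  189.8 412. ]
[523.9 119.4 117. ] [553.9 189.3 411.5]
p [ 528.8 -242.1   59.9] [np.float64(1.2619029766273586), np.float64(1.1622738695365875), np.float64(0.4127032918774042), np.float64(0.4197148343871666)]
[ 526.2 -242.8   63. ] [ 167.2 -532.6  825.1]
[ 529.3 -242.    63. ] [ 311.6  -65.9 1184.9]
[ 528.1 -241.6   63. ] [ 499.5 -172.1  372.3]
[ 529.4 -241.7   63. ] [ 559.1 -172.4  371.6]
```

All four rays agree to about 2 mm: plug (528.5,-242), burner (523.3,119.7). Now the grasp and lift.

```bash
python3 - <<'E'
from h import *
R=DOWN(0);P=[528.5,-242]
ctrl.reach(P+[140],R)
print("contact",ctrl.movel(P+[71],vel=80,until_force=8),ctrl.state()["eef_pos"])
ctrl.gripper_to(20,50);s=ctrl.state();print(s["finger_gap"],s["contact_force"],s["eef_pos"])
ctrl.movel(P+[270],vel=150);ctrl.hold(.2);s=ctrl.state();print(s["finger_gap"],s["contact_force"])
im=ctrl.snapshot("wrist");a=ctrl.snapshot("side")
print([(d["conf"],np.array(d["location"])) for d in ctrl.landmark_of("plug","wrist")])
print([(d["conf"],np.array(d["location"])) for d in ctrl.landmark_of("plug","side")])
cv2.imwrite("pics/lift.png",cv2.resize(np.vstack([im,a]),(560,840))[:, :] if 0 else cv2.resize(np.hstack([im,a]),(800,300),interpolation=cv2.INTER_AREA))
print(ctrl.state()["clock"])
E
```

```text
contact False [ 529.  -242.3   71.6]
28.9039096648441 [ 0.6 -0.1  1.7] [ 529.  -242.2   71.5]
29.062564127362357 [-0.5  0.3 -1.7]
[(0.88, array([ 373.6, -289.1,   43. ])), (0.65, array([ 530.6, -238.5,  255.4])), (0.42, array([542.9, -79.1,  54.5]))]
[(0.65, array([ 500.8, -401.1,   48.5])), (0.6, array([ 372.7, -286.6,   45.6])), (0.57, array([ 529.2, -243.1,  250.7]))]
9.6833
```

View pics/lift.png

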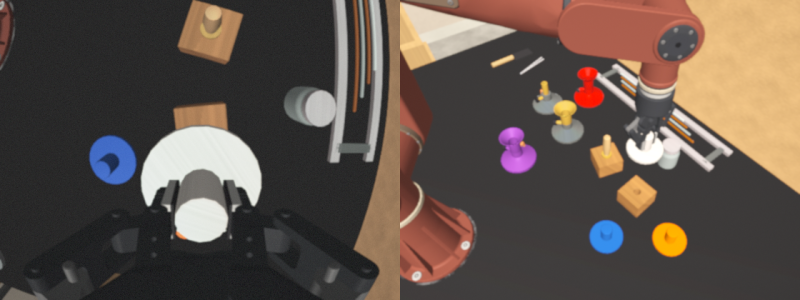

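The plug is held upright (gap 29, flange in view around (201,185) in the left half); its block is empty and nothing else has moved. Carry it over the mouth and look.

```bash
python3 - <<'E'
from h import *
R=DOWN(0);B=[523.3,119.7]
ctrl.reach(B+[270],R);ctrl.movel(B+[190],vel=120);ctrl.hold(.2)
print(ctrl.state()["eef_pos"],ctrl.state()["finger_gap"])
ims=[]
for n in("wrist","side","top"):
    im=ctrl.snapshot(n);ims.append(im)
    print(n,[(round(d["conf"],2),np.array(d["location"])) for d in ctrl.landmark_of("plug",n) if d["location"][1]>50])
cs=lambda im,u,v,r=60:cv2.resize(im[v-r:v+r,u-r:u+r],(300,300),interpolation=cv2.INTER_CUBIC)
cv2.imwrite("pics/above.png",np.hstack([cv2.resize(ims[0],(400,300)),cs(ims[1],232,150)]))
print(ctrl.state()["clock"])
E
```

```text
[524.2 119.8 191.3] 28.921547223927377
wrist [(0.66, array([523.8, 121.5, 176.1]))]
side [(0.8, array([526. , 118.3, 172.8]))]
top [(0.92, array([524.7, 122.8, 172.9]))]
12.3583
```

View pics/above.png

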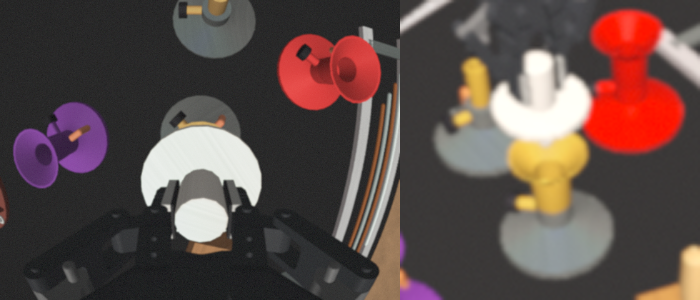

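The plug hangs upright over the brass mouth, and the three views put its axis within about 2 mm of the burner's. Lower until contact.

```bash
python3 - <<'E'
from h import *
B=[522.8,119]
print(ctrl.movel(B+[150],vel=60,until_force=10),ctrl.state()["eef_pos"])
print(ctrl.movel(B+[126],vel=30,until_force=8));s=ctrl.state();print(s["eef_pos"],s["contact_force"],s["wrist_torque"],s["finger_gap"])
ctrl.hold(.2)
print(ctrl.state()["contact_force"],ctrl.state()["clock"])
for n in("side","top","wrist"):
    ctrl.snapshot(n);print(n,[(round(d["conf"],2),np.array(d["location"])) for d in ctrl.landmark_of("plug",n) if d["location"][1]>50])
E
```

```text
False [523.1 119.  150.2]
True
[522.7 119.  133.5] [-1.4  0.3  4.4] [ 0. -0.  0.] 29.083465300565678
[-0.   0.8  4.5] 13.9583
side [(0.8, array([522.5, 120.4, 114. ]))]
top [(0.77, array([522.3, 117.6, 116.6]))]
wrist [(0.66, array([524.5, 119.7, 119.2]))]
```

Contact came at TCP z 133.5, so the plug origin is at about 117, which is home. Release and retreat.

```bash
python3 - <<'E'
from h import *
ctrl.gripper_to(60);ctrl.hold(.1)
ctrl.movel([522.8,119,270],vel=120)
ctrl.movel([522.8,50,290],vel=120);ctrl.hold(.3)
ims=[]
for n in("wrist","side","top"):
    im=ctrl.snapshot(n);ims.append(im)
    for t in("plug","reamer","jar"):print(n,t,[(round(d["conf"],2),np.array(d["location"])) for d in ctrl.landmark_of(t,n) if t!="plug" or d["location"][1]>50])
c=lambda im,u,v,r=60:cv2.resize(im[v-r:v+r,u-r:u+r],(300,300),interpolation=cv2.INTER_CUBIC)
cv2.imwrite("pics/end.png",np.hstack([cv2.resize(ims[0],(400,300)),c(ims[1],232,150)]))
s=ctrl.state();print(s["clock"],s["contact_force"],s["finger_gap"])
E
```

```text
wrist plug [(0.86, array([525.3, 118.8, 117. ]))]
wrist reamer [(0.85, array([541.2, -80.4,  52.8]))]
wrist jar []
side plug [(0.62, array([523.5, 121.1, 114. ]))]
side reamer [(0.89, array([541.5, -80.4,  58.6]))]
side jar []
top plug [(0.67, array([522.4, 118.3, 119. ]))]
top reamer [(0.67, array([539. , -84.2,  46.6]))]
top jar [(0.76, array([ 708.1, -196.9,    0.6]))]
17.7167 [ 0.8 -0.4  0.3] 59.96704798861976
```

View pics/end.png

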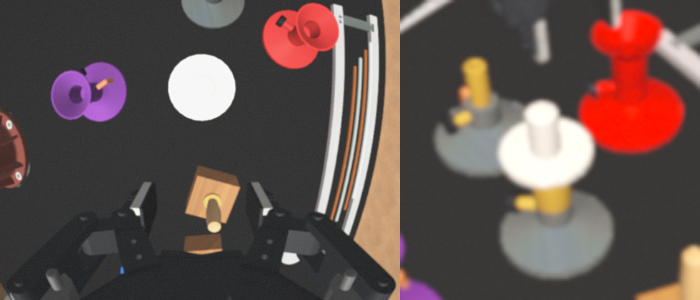

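The plug stands upright with its flange covering the rim (right half, (545,145)), the gripper is clear, and the reamer is in place.

```bash
python3 -c "
from station import ctrl
ctrl.sign_off()"
```

```text
the job is handed in; nothing more can be done
```

The plug is in the flared brass burner, and the job was handed in at about 17.7 s of the 38 s allowed. I lifted it from its block by the knob and guided the stem in while holding it. It met the rim at the expected height with about 4 N, and I then released it and backed off.

**Last checks:** after release, the three cameras put the plug at about (523.7, 119.4), z 114–119. The burner was measured at (523.3, 119.7) and home is z 117. The pictures show the plug upright with the flange covering the rim. The reamer and jar are where they were, within measuring noise, though only the top camera found the jar. The robot touches nothing.

**Disagreement:** heights from the two close wrist views alone came out 7–8 mm low, because the two places were only 60 mm apart. I used the estimates that include the side and top cameras, and the contact height agreed with those.

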